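Stand the display plaque in its snuggest slot

ROBOT

A 6-joint arm with a two-finger parallel gripper is mounted at the origin on the work surface. World frame = base frame: x ahead of the robot, y to its left, z up, the work surface at z = 0. Lengths are in m, angles in rad, forces in N, time in s.
With the tool pointing down it reaches from about 0.25 to 0.775 m from the base axis. Payload 4 kg.
Tool frame: the origin (TCP) lies on the centre line of the jaws, within the pads' length; the fingertips stand 17 mm ahead of it and the grasp point (between the pads) lies 2 mm behind it; z points along the fingers, y is the line along which they close (so a half turn about z gives the same grasp; the last joint's range is limited). The gripper opens to 94 mm and grips with 3 to 60 N. Pads are 16 mm wide; open, the fingers measure 119 mm over their backs; the gripper's body (75 mm by 177 mm) begins 78 mm behind the grasp point.
Start: joints at [-1.397, 0.087, 1.371, -0, 1.684, -0.103], TCP at [0.15, -0.529, 0.223] pointing down, gripper open.
Joint ranges: [-3.1, 3.1], [-0.76, 2.03], [0.27, 2.55], [-1.08, 4.22], [0.17, 2.65], [-2.57, 2.57]. Speed limits (rad/s): [2.79, 2.79, 3.14, 3.14, 3.14, 3.14].

INTERFACE

Orientations are given as [roll, pitch, yaw] about the fixed x, y, z axes, in that order (R = Rz(yaw) Ry(pitch) Rx(roll)).
In Python, from bench import robot gives the robot as it stands.
- The arm moves only by the tool servo_tool, never from a script. Its argument "plan" is a list of rows, each a list of 7 numbers: the shift along the tool's x, y, z normalised to -1 to 1, where 1 is 0.1 m, then the turn, a rotation vector about the tool's x, y, z normalised to -1 to 1, where 1 is pi/2 rad, then the finger opening in mm, from 0 to 94. In form: [[x, y, z, ax, ay, az, gripper], ...]. A call has 1 to 12 rows; each row is the pose to reach, as a shift and turn from the pose commanded when the call began, along the tool's axes at that moment; what a row does not reach only later rows make up. A row lasts 1/12 s, in which the tool goes at most 41.7 mm and 7.16 degrees, less where a joint would pass 70% of its speed; a pose out of reach is approached as far as the arm can. A call with a number of a shift or a turn outside -1 to 1 is refused whole. A call with a gripper value outside its range is refused whole. The fingers move at their own pace and stop on an object; the grip force is fixed at half the most. Time passes only in rows, so rows that repeat a pose let the fingers close. It gives the time, the measured TCP pose, the force, the opening and the grip force at its end, in the units of the state.
- robot.get_obs(): the state, without advancing time (a new reading comes with each control period).
- robot.snapshot(name): name is "side" or "top"; returns the picture (384x512x3 uint8, red, green, blue); there is no depth.
- robot.camera_params(name): a dict with "camera_matrix" (3x3 intrinsics, pixels), "rvec" (rotation vector, rad) and "tvec" (3), from world to camera coordinates, as OpenCV has them. Camera axes: x right, y down, z forward; pixel columns grow to the right and rows downward; lengths in m; the calibration is good to about 2 mm. A picture is of the moment at which its call begins. camera_params takes no time and is no camera call.
- robot.close_job(): hands the job in; it is judged then, once.
Trained networks look in the newest picture that a camera, given by its name, has taken for a name from the list of things; names that differ only in an ending like _2 or _b are one class to them, and where a whole thing is asked for, a point or a joint stands for the part that bears it (a point fixed in the world has none). Each returns a list of dicts, best first, with "conf" (0 to 1); they miss things now and then, are a little off and sometimes report something else, mostly with a low value. They report only what shows in the picture. A call takes as long as a camera call. They do not tell look-alikes from the thing itself.
- robot.find_in(thing, camera): "extent" ([centre column, centre row, width, height] in pixels, round what is visible of it).
The state is a dict: "time": time; "joint_positions": joint angles; "qvel": joint speeds; "joint_torque": joint torques, N m; "tool_pos": TCP position; "ee_rot": TCP orientation; "wrist_force": force on the tool from outside, world axes, zero at the start; "wrist_torque": the same for the moment, N m; "width": finger opening in m; "finger_force": force on a finger pad.
Only numpy, scipy, OpenCV 4.12 (cv2) and the standard library are available. Lean on these libraries where they do the work, as an engineer would, in place of code of your own. Each camera call takes 0.05 s, during which the arm holds its last target. There are 200 camera calls.

TASK

Take the plywood display plaque out of the little holding rack and set its tab on the slots of the dark slotted stand one after another, starting at the narrow end, pressing only gently and never forcing it, until you come to the first slot that takes it. Push it fully down to that slot's floor, about centred along the slot, and let go so that it stands there by itself. Leave the two candles and the gift box where they are.

Things in the scene. Friction and masses are not known exactly. Their poses are not given: they have to be found in the camera images.
- plaque: Plywood sign plaque, blank paper card on each face, 110 g, 12 mm thick (y), 148 mm tall: a 70 mm wide (x), 90 mm tall board over a tab 40 mm wide, 58 mm tall. Foot rounded to 6 mm radius: in a slot with play it leans. Origin: underside of the tab; z up the plaque. Starts standing in the rack, leaning up to 6 degrees along y. Either way round will do; pinch the top across the thickness.
- stand: Dark wooden slotted stand, fixed; base 66 x 236 mm, 57 mm tall, brass screw head past its widest slot. Origin on the counter. Six slots in a row along its y, each along its x, centred at x = 0, 50 mm long, open above and at both ends. Slot floors 12 mm, tooth tops 57 mm above the origin. A slot too narrow for the tab stops its foot within 10 mm below the tooth tops.
- slot_narrow (a point): Top of the -y wall of the stand's narrowest slot, mid-length. The -y walls of the six slots are fixed, 34 mm apart: stand y = -94, -60, -26, 8, 42, 76 mm. The +y walls are one clamped comb, set anew each time: widths are 3, 5.5, 8, 10.5, 13, 15.5 mm from -y to +y, plus one unknown 0 to 8 mm, the same for all. Mouth edges are rounded to 4 mm radius.
- slot_wide (a point): Top of the -y wall of the stand's widest slot, mid-length, 170 mm in +y from slot_narrow.
- rack: Light wooden holding rack fixed to the counter, base 70 x 75 mm, with one slot along its x, 15 mm wide and 50 mm long, between two 18 mm walls that end 52 mm above the counter; slot floor 12 mm above the counter. Origin: on the counter under the middle of the slot.
- candle_tall: Bystander: jar candle with wooden lid, 68 mm diameter, 92 mm tall; origin at the centre of its underside.
- candle_wide: Bystander: wide jar candle with wooden lid, 92 mm diameter, 67 mm tall; origin at the centre of its underside.
- gift_box: Bystander: black gift box, 65 x 65 x 90 mm; origin at the centre of its underside.
Things that resemble listed ones, but are neither listed nor needed, are in the scene too. Of the things shaped like the plaque, the plywood one is meant. Several things have the shape of the stand; the one meant has the colours described above.

How it is judged:
By the outcome, as a careful person would: the job done as asked, in the order asked, and still so for the second after the job is handed in, with the robot touching nothing.
It also fails if it takes over 61 s, if anything falls off the work surface, if the arm or the gripper's body presses on something with over 40 N, if the wrist force passes 120 N, or if a joint passes its speed limit or range.

## Working session

There is one attempt and no reset: what is moved stays moved. The work goes in short steps, Python scripts to look and compute and a tool call to move; the robot and the scene stay as the last step left them, time stands still between calls to the robot, and variables do not carry over. Pictures are saved under pics/ and viewed, at most 10 in all, crops included, and the job is handed in when it is done.

Besides the shell and the picture viewer there is one more tool, called after "Emit:" in YAML: its name, and indented under it one key for each argument. servo_tool: Moves the arm, as the interface text tells. Scaled input: -1 to 1 covers 0.1 m each way for a shift and pi/2 rad each way for a turn. Its arguments: {"type":"object","properties":{"plan":{"type":"array","items":{"type":"array","items":{"type":"number"}}}},"required":["plan"]}

```bash
mkdir -p pics; cat > h.py <<'E'
import numpy as np, cv2
from bench import robot
def snap(n,f):
    im=robot.snapshot(n); cv2.imwrite(f'pics/{f}.png',im[:,:,::-1]); return im
def cam(n):
    p=robot.camera_params(n); return np.array(p['camera_matrix']),np.array(p['rvec'],float),np.array(p['tvec'],float).ravel()
def proj(n,X):
    K,r,t=cam(n); return cv2.projectPoints(np.array(X,float).reshape(-1,1,3),r,t,K,None)[0].reshape(-1,2)
def ray(n,uv):
    K,r,t=cam(n); R=cv2.Rodrigues(r)[0]; d=R.T@np.linalg.inv(K)@np.array([uv[0],uv[1],1.]); return -R.T@t,d/np.linalg.norm(d)
def atz(n,uv,z):
    c,d=ray(n,uv); return c+d*(z-c[2])/d[2]
def tri(a,ua,b,ub):
    c1,d1=ray(a,ua);c2,d2=ray(b,ub); s=np.linalg.lstsq(np.c_[d1,-d2],c2-c1,rcond=None)[0]
    p,q=c1+s[0]*d1,c2+s[1]*d2; return (p+q)/2,np.linalg.norm(p-q)
E
python3 - <<'E'
from h import *
a=snap('side','s0');b=snap('top','t0')
for n in('side','top'):
    for t in('plaque','stand','slot_narrow','slot_wide','rack','candle_tall','candle_wide','gift_box'):
        print(n,t,[(np.round(d['extent']).astype(int).tolist(),round(d['conf'],2)) for d in robot.find_in(t,n)])
    c,d=ray(n,(256,192)); print(n,'cam',c.round(3),d.round(3))
o=robot.get_obs();print(o['time'],o['tool_pos'],o['ee_rot'])
E
```

```text
side plaque [([286, 135, 30, 46], 0.95), ([291, 103, 32, 31], 0.92), ([343, 147, 40, 53], 0.7)]
side stand [([240, 281, 41, 128], 0.74), ([360, 315, 44, 136], 0.71), ([125, 256, 56, 61], 0.56), ([166, 187, 46, 57], 0.54)]
side slot_narrow [([359, 317, 48, 134], 0.98), ([242, 280, 44, 125], 0.95)]
side slot_wide [([240, 279, 44, 131], 0.86), ([358, 315, 46, 133], 0.7)]
side rack [([282, 172, 40, 30], 0.98), ([284, 135, 33, 48], 0.62)]
side candle_tall [([125, 258, 53, 59], 0.65)]
side candle_wide [([187, 135, 41, 53], 0.64)]
side gift_box [([167, 187, 42, 54], 0.81), ([284, 135, 33, 48], 0.7)]
side cam [0.439 0.575 0.726] [ 0.118 -0.657 -0.744]
top plaque [([360, 214, 36, 41], 0.73), ([310, 216, 14, 32], 0.6), ([321, 278, 22, 41], 0.58)]
top stand [([176, 207, 106, 54], 0.75), ([160, 300, 102, 32], 0.64)]
top slot_narrow [([162, 302, 104, 33], 0.97), ([176, 206, 97, 52], 0.84), ([311, 216, 20, 33], 0.39)]
top slot_wide [([161, 303, 102, 33], 0.92), ([178, 205, 101, 56], 0.87)]
top rack [([303, 215, 39, 34], 0.57), ([176, 205, 99, 51], 0.21)]
top candle_tall [([168, 113, 38, 43], 0.73)]
top candle_wide [([327, 115, 44, 46], 0.66)]
top gift_box [([246, 119, 44, 44], 0.76)]
top cam [ 0.488 -0.039  0.851] [ 0.097  0.014 -0.995]
0.9 [ 0.15031077 -0.52909987  0.22253496] [3.14141849e+00 1.27900669e-05 2.76832832e-01]
```

View pics/s0.png

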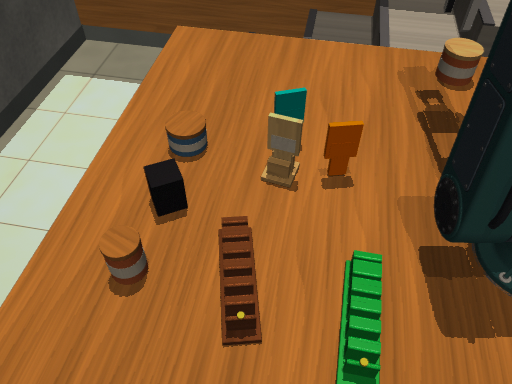

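View pics/t0.png

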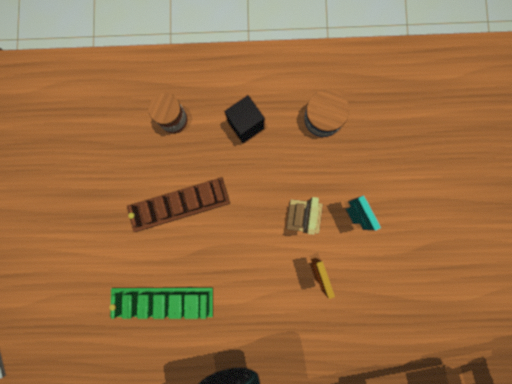

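Candidates: the stands are dark brown (side 240,281; top 178,205) and green (side 360,315). The brown one is dark wood with a brass screw at side (240,315) / top (131,216), so the narrow end is at top (222,190). The plaque-shaped things are pale plywood with a paper card in the rack (side 285,135; top 313,216), teal (291,103) and orange (343,147). The plywood one is meant. I'll confirm both in an enlarged crop.

```bash
python3 - <<'E'
from h import *
a=cv2.imread('pics/t0.png')[165:245,115:345];b=cv2.imread('pics/s0.png')
A=cv2.resize(a,None,fx=3.4,fy=3.4,interpolation=cv2.INTER_CUBIC)
B=cv2.resize(b[95:195,240:330],(288,320),interpolation=cv2.INTER_CUBIC);C=cv2.resize(b[210:350,190:290],(229,320),interpolation=cv2.INTER_CUBIC)
M=np.zeros((600,790,3),np.uint8);M[:272,:782]=A;M[275:595,:288]=B;M[275:595,300:529]=C
cv2.imwrite('pics/c0.png',M)
E
```

```text
(no output)
```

View pics/c0.png

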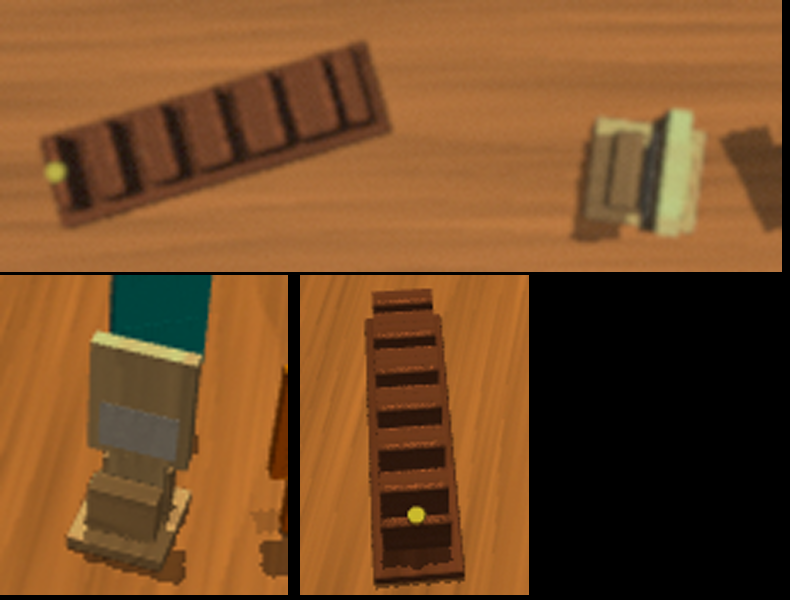

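The crop confirms it: brown wooden stand with a screw dot at the left end (widest slot), and the pale plywood plaque with a paper card in the light rack.

```bash
python3 - <<'E'
from h import *
T=lambda u,v:(115+u/3.4,165+v/3.4); S=lambda u,v:(190+u/2.29-300/2.29,210+(v-275)/2.286); P=lambda u,v:(240+u/3.2,95+(v-275)/3.2)
for nm,t,s in [('screw',T(55,172),S(416,515)),('plq topA',T(680,112),P(200,357)),('plq topB',T(670,235),P(92,338))]:
    for ss in (s,): print(nm,tri('top',t,'side',ss))
print('plaq corners at .157'); 
for c in [(668,110),(692,113),(682,236),(657,233)]: print(atz('top',T(*c),.158).round(4))
print('stand top corners z=.012')
for c in [(40,137),(65,228),(390,130),(367,42)]: print(atz('top',T(*c),.012).round(4),atz('top',T(*c),.0).round(4))
print('side base corners z=.012')
for c in [(375,587),(465,580),(441,318),(366,320)]: print(atz('side',S(*c),.012).round(4))
print('rack wall/base top view')
for c in [(597,118),(585,215),(705,130),(695,225)]: print(atz('top',T(*c),.012).round(4))
E
```

```text
screw (array([0.52044938, 0.2502508 , 0.05697017]), np.float64(9.909855458670544e-05))
plq topA (array([ 0.5075328 , -0.14071   ,  0.15518552]), np.float64(0.0689814224496622))
plq topB (array([ 0.50658974, -0.12447759,  0.17569208]), np.float64(0.06678009074542016))
plaq corners at .157
[ 0.5432 -0.1346  0.158 ]
[ 0.5412 -0.148   0.158 ]
[ 0.4727 -0.1397  0.158 ]
[ 0.4746 -0.1259  0.158 ]
stand top corners z=.012
[0.5467 0.2773 0.012 ] [0.5475 0.2819 0.    ]
[0.4839 0.2593 0.012 ] [0.4838 0.2636 0.    ]
[0.5457 0.0352 0.012 ] [0.5465 0.0362 0.    ]
[0.6069 0.0501 0.012 ] [0.6086 0.0513 0.    ]
side base corners z=.012
[0.5432 0.2879 0.012 ]
[0.481 0.271 0.012]
[0.5426 0.0433 0.012 ]
[0.6064 0.0577 0.012 ]
rack wall/base top view
[ 0.5505 -0.1064  0.012 ]
[ 0.4849 -0.0961  0.012 ]
[ 0.5405 -0.1793  0.012 ]
[ 0.4766 -0.1699  0.012 ]
```

```bash
cat >> h.py <<'E'
def rect(im,n,c,yaw,z,L=.26,W=.09,s=3000):
    # rows: stand x (+ up), columns: stand y
    ys=np.arange(-L/2,L/2,1/s);xs=np.arange(W/2,-W/2,-1/s);Y,X=np.meshgrid(ys,xs)
    w=np.stack([c[0]+X*np.cos(yaw)-Y*np.sin(yaw),c[1]+X*np.sin(yaw)+Y*np.cos(yaw),np.full_like(X,z)],-1)
    p=proj(n,w.reshape(-1,3)).astype(np.float32).reshape(*X.shape,2)
    return cv2.remap(im,p[...,0],p[...,1],cv2.INTER_CUBIC)
E
python3 - <<'E'
from h import *
c=(.5457,.1555);yaw=.265;o=[]
for n,f in(('top','t0'),('side','s0')):
    im=cv2.imread(f'pics/{f}.png')
    for z in(.057,):
        r=cv2.convertScaleAbs(rect(im,n,c,yaw,z),alpha=2)
        for y in(-94,-60,-26,8,42,76): cv2.line(r,(int((y+130)*3),0),(int((y+130)*3),25),(0,255,0),1)
        for x in(-25,25): cv2.line(r,(0,int((45-x)*3)),(30,int((45-x)*3)),(0,255,0),1)
        o.append(r)
cv2.imwrite('pics/r0.png',np.vstack(o))
E
```

```text
(no output)
```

View pics/r0.png

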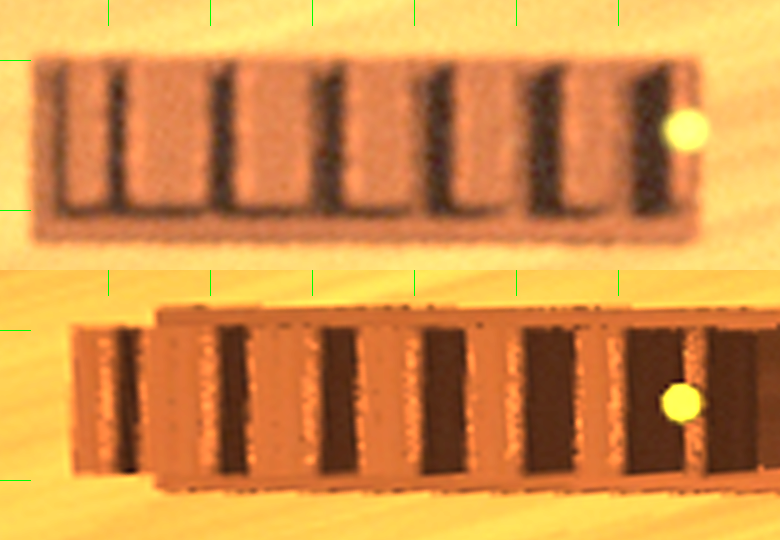

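Emit:
servo_tool:
  plan:
    - [0.9,-0.56,-0.4,0,0,0,50]
    - [0.9,-0.56,-0.4,0,0,0,50]
    - [0.9,-0.56,-0.4,0,0,0,50]

```text
time: 1.15
tool_pos: [0.2227, -0.4492, 0.2636]
ee_rot: [3.141, -0.001, 0.277]
wrist_force: [0.3, 0.7, 1.1]
width: 0.0775
finger_force: 0.0
```

Emit:
servo_tool:
  plan:
    - [0.9,-0.56,0,0,0,0,50]
    - [0.9,-0.56,0,0,0,0,50]
    - [0.9,-0.56,0,0,0,0,50]

```text
time: 1.4
tool_pos: [0.2949, -0.3694, 0.2633]
ee_rot: [3.141, -0.002, 0.279]
wrist_force: [0.4, 0.5, -0.8]
width: 0.0575
finger_force: 0.0
```

Emit:
servo_tool:
  plan:
    - [0.9,-0.56,0,0,0,0,50]
    - [0.9,-0.56,0,0,0,0,50]
    - [0.9,-0.56,0,0,0,0,50]

```text
time: 1.65
tool_pos: [0.3661, -0.2907, 0.2629]
ee_rot: [-3.141, -0.002, 0.28]
wrist_force: [-0.5, -0.3, -0.1]
width: 0.0503
finger_force: 0.0
```

Emit:
servo_tool:
  plan:
    - [0.9,-0.56,0,0,0,0,50]
    - [0.9,-0.56,0,0,0,0,50]
    - [0.9,-0.56,0,0,0,0,50]

```text
time: 1.9
tool_pos: [0.4373, -0.2121, 0.2626]
ee_rot: [-3.141, -0.002, 0.28]
wrist_force: [-0.3, 0.1, 0.4]
width: 0.0498
finger_force: 0.0
```

```bash
python3 - <<'E'
from h import *
T=lambda u,v:(115+u/3.4,165+v/3.4); P=lambda u,v:(240+u/3.2,95+(v-275)/3.2)
for t,s in [((682,236),(201,357)),((692,113),(96,333)),((657,233),(201,368)),((668,110),(92,343))]: print([x.round(4) for x in tri('top',T(*t),'side',P(*s))])
o=robot.get_obs();print(o['time'],o['tool_pos'],o['ee_rot'],o['width'])
E
```

```text
[array([ 0.4725, -0.1405,  0.1523]), np.float64(0.0)]
[array([ 0.5413, -0.1485,  0.1548]), np.float64(0.0002)]
[array([ 0.4729, -0.1264,  0.1548]), np.float64(0.0034)]
[array([ 0.5425, -0.1348,  0.1573]), np.float64(0.0016)]
1.9 [ 0.43732508 -0.21213339  0.26264985] [-3.14097426e+00 -1.63871645e-03  2.79818474e-01] 0.04983758941673273
```

Emit:
servo_tool:
  plan:
    - [0.88,-0.53,0,0,0,0.264,50]
    - [0.88,-0.53,0,0,0,0.264,50]
    - [0.88,-0.53,0.3,0,0,0.264,50]
    - [0.88,-0.53,0.6,0,0,0.264,50]
    - [0.88,-0.53,0.6,0,0,0.264,50]
    - [0.88,-0.53,0.6,0,0,0.264,50]

```text
time: 2.4
tool_pos: [0.5044, -0.1396, 0.2006]
ee_rot: [-3.141, 0.005, -0.135]
wrist_force: [-0.1, -0.6, 0.8]
width: 0.0499
finger_force: 0.0
```

```bash
python3 - <<'E'
from h import *
a=snap('side','s1');b=snap('top','t1')
o=robot.get_obs();print(o['time'],o['tool_pos'],o['ee_rot'],o['width'])
A=cv2.resize(a[70:200,210:340],(400,400));B=cv2.resize(b[165:265,245:345],(400,400))
cv2.imwrite('pics/c1.png',np.hstack([A,B])[:,:,::-1])
p=o['tool_pos'];print(proj('side',p),proj('top',p))
E
```

```text
2.5 [ 0.50600399 -0.14109035  0.20449779] [ 3.14063481e+00 -2.72680261e-03 -1.37436129e-01] 0.04981764327546333
[[288.00653783  97.25668562]] [[319.5041338  215.99163644]]
```

View pics/c1.png

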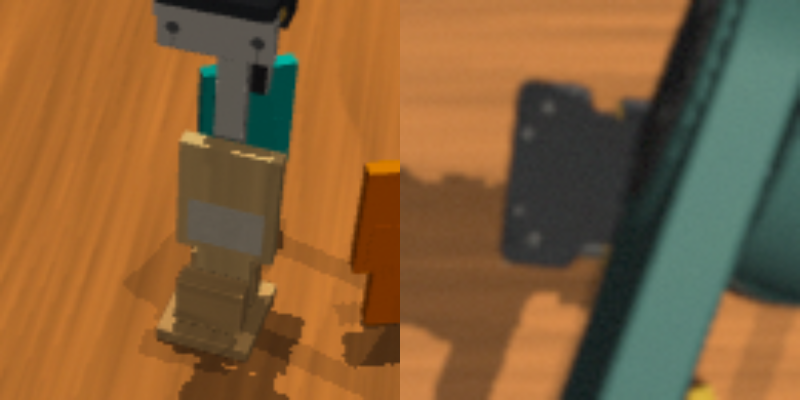

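The side view shows the gripper straight above the plywood plaque's top edge (crop 230,150). The descent is clear.

Emit:
servo_tool:
  plan:
    - [0.01,-0.038,0.2,0,0,0,50]
    - [0.01,-0.038,0.4,0,0,0,50]
    - [0.01,-0.038,0.63,0,0,0,50]
    - [0.01,-0.038,0.63,0,0,0,50]
    - [0.01,-0.038,0.63,0,0,0,50]

```text
time: 2.92
tool_pos: [0.5071, -0.1375, 0.1408]
ee_rot: [3.141, -0.001, -0.139]
wrist_force: [-0.1, 0.0, 0.5]
width: 0.05
finger_force: 0.0
```

Emit:
servo_tool:
  plan:
    - [0,0,0,0,0,0,20]
    - [0,0,0,0,0,0,20]
    - [0,0,0,0,0,0,20]
    - [0,0,0,0,0,0,20]
    - [0,0,0,0,0,0,16]
    - [0,0,0,0,0,0,14]

```text
time: 3.42
tool_pos: [0.5072, -0.1366, 0.1399]
ee_rot: [3.141, -0.001, -0.138]
wrist_force: [-0.1, 0.4, 0.1]
width: 0.015
finger_force: 0.0
```

Emit:
servo_tool:
  plan:
    - [0,0,0,0,0,0,8]
    - [0,0,0,0,0,0,4]
    - [0,0,0,0,0,0,0]
    - [0,0,0,0,0,0,0]

```text
time: 3.75
tool_pos: [0.5072, -0.1365, 0.1397]
ee_rot: [3.142, -0.0, -0.138]
wrist_force: [-0.2, -0.1, 0.7]
width: 0.012
finger_force: 30.0
```

Emit:
servo_tool:
  plan:
    - [0,0,-0.1,0,0,0,0]
    - [0,0,-0.3,0,0,0,0]
    - [0,0,-0.6,0,0,0,0]
    - [0,0,-0.9,0,0,0,0]
    - [0,0,-1,0,0,0,0]
    - [0,0,-1,0,0,0,0]

```text
time: 4.25
tool_pos: [0.5086, -0.1372, 0.2434]
ee_rot: [3.14, -0.007, -0.138]
wrist_force: [0.2, -0.2, -2.1]
width: 0.0119
finger_force: 30.0
```

```bash
python3 - <<'E'
from h import *
a=snap('side','s2')
o=robot.get_obs();print(o['time'],o['tool_pos'],o['ee_rot'],o['width'],o['wrist_force'],o['wrist_torque'])
A=cv2.resize(a[40:200,210:340],None,fx=3.5,fy=3.5)
p=np.array(o['tool_pos']);y=o['ee_rot'][2]
x=np.array([np.cos(y),np.sin(y),0]);yy=np.array([-np.sin(y),np.cos(y),0])
for q in [(-.02,.006,-.1277),(.02,.006,-.1277),(-.035,.006,-.0697),(.035,.006,-.0697),(-.035,.006,.0203),(.035,.006,.0203)]:
    u=(proj('side',p+q[0]*x+q[1]*yy+[0,0,q[2]])[0]-[210,40])*3.5+1.5
    cv2.circle(A,tuple(int(v) for v in u),3,(255,0,255),1)
cv2.imwrite('pics/c2.png',A[:,:,::-1])
E
```

```text
4.3 [ 0.50759006 -0.13681545  0.24059363] [ 3.14077890e+00 -2.71201147e-03 -1.37936057e-01] 0.011628703827794061 [ 0.03076126  0.16081735 -0.53183297] [0.00304521 0.0312148  0.02731695]
```

View pics/c2.png

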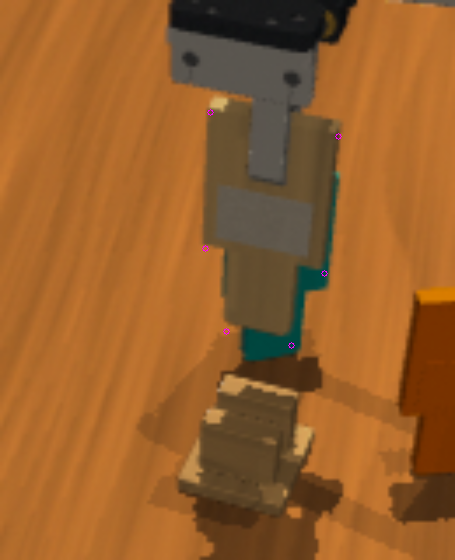

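The plaque is held upright and lifted clear. Its outline agrees with the upright prediction to within about 1 px, so I'm going to the narrow slot.

Emit:
servo_tool:
  plan:
    - [0.1,-0.3,0,0,0,0,0]
    - [0.17,-0.65,0,0,0,0,0]
    - [0.17,-1,0,0,0,0,0]

```text
time: 4.55
tool_pos: [0.5373, -0.0393, 0.2359]
ee_rot: [-3.141, 0.005, -0.14]
wrist_force: [0.3, 0.5, -1.8]
width: 0.0116
finger_force: 30.0
```

Emit:
servo_tool:
  plan:
    - [0.1,-0.35,0,0,0,-0.06,0]
    - [0.17,-0.7,0,0,0,-0.13,0]
    - [0.17,-1,0,0,0,-0.2,0]
    - [0.17,-1,0,0,0,-0.257,0]
    - [0.17,-1,0,0,0,-0.257,0]
    - [0.17,-1,0,0,0,-0.257,0]

```text
time: 5.05
tool_pos: [0.5673, 0.057, 0.2367]
ee_rot: [-3.141, 0.005, 0.264]
wrist_force: [-0.1, 0.3, -0.7]
width: 0.0118
finger_force: 30.0
```

```bash
cat > go.py <<'E'
import sys
from h import *
o=robot.get_obs();p=np.array(o['tool_pos']);r=cv2.Rodrigues
from scipy.spatial.transform import Rotation as R
M=R.from_euler('xyz',o['ee_rot'])
t=np.array([float(v) for v in sys.argv[1:4]])
G=R.from_euler('xyz',[np.pi,0,.265])
print('t',round(o['time'],2),'p',p.round(4),'rot',np.round(o['ee_rot'],4),'f',np.round(o['wrist_force'],1),'shift',(M.inv().apply(t-p)*10).round(3),'turn',((M.inv()*G).as_rotvec()/(np.pi/2)).round(3))
E
python3 go.py .5704 .0694 .205
```

```text
t 5.05 p [0.5673 0.057  0.2367] rot [-3.141   0.0047  0.264 ] f [-0.1  0.3 -0.7] shift [ 0.064 -0.112  0.317] turn [-0.     0.003 -0.001]
```

Emit:
servo_tool:
  plan:
    - [0.06,-0.11,0,0,0,0,0]
    - [0.06,-0.11,0.15,0,0,0,0]
    - [0.06,-0.11,0.25,0,0,0,0]
    - [0.06,-0.11,0.25,0,0,0,0]
    - [0.06,-0.11,0.25,0,0,0,0]

```text
time: 5.47
tool_pos: [0.5705, 0.0686, 0.2131]
ee_rot: [-3.141, 0.003, 0.264]
wrist_force: [0.8, -0.2, -0.8]
width: 0.0119
finger_force: 30.0
```

```bash
python3 - <<'E'
from h import *
a=snap('side','s3')
o=robot.get_obs();print(o['time'],o['tool_pos'],o['ee_rot'],o['wrist_force'])
A=cv2.resize(a[130:350,170:320],None,fx=2.7,fy=2.7,interpolation=cv2.INTER_CUBIC)
p=np.array(o['tool_pos']);y=o['ee_rot'][2]
x=np.array([np.cos(y),np.sin(y),0]);yy=np.array([-np.sin(y),np.cos(y),0])
def mark(P,c):
    u=(proj('side',P)[0]-[170,130])*2.7+.8
    cv2.circle(A,tuple(int(v) for v in u),2,c,-1)
for q in [(-.02,.0044,-.1257),(.02,.0044,-.1257),(-.035,.006,-.0697),(.035,.006,-.0697),(-.035,.006,.0203),(.035,.006,.0203)]: mark(p+q[0]*x+q[1]*yy+[0,0,q[2]],(255,0,255))
S=np.array([.5468,.1562,0]);y=.265
x=np.array([np.cos(y),np.sin(y),0]);yy=np.array([-np.sin(y),np.cos(y),0])
for w in(-94,-60,-26,8,42,76):
    for e in(-.025,.025): mark(S+e*x+(w-4)/1000*yy+[0,0,.057],(0,255,0))
cv2.imwrite('pics/c3.png',A[:,:,::-1])
E
python3 go.py .5704 .0694 .205
```

```text
5.5167 [0.57094404 0.06865548 0.21410212] [-3.14145085e+00  9.12422164e-04  2.64454300e-01] [ 0.25840757 -0.06613478 -0.92498976]
t 5.52 p [0.5709 0.0687 0.2141] rot [-3.1415e+00  9.0000e-04  2.6450e-01] f [ 0.3 -0.1 -0.9] shift [-0.003 -0.009  0.091] turn [-0.     0.001 -0.   ]
```

View pics/c3.png

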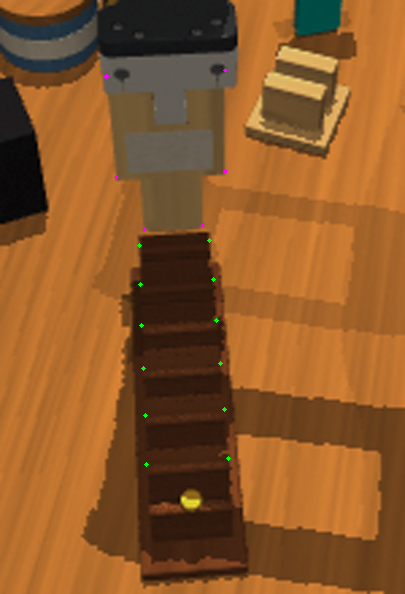

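Emit:
servo_tool:
  plan:
    - [0,-0.005,0.1,0,0,0,0]
    - [0,-0.005,0.2,0,0,0,0]
    - [0,-0.005,0.27,0,0,0,0]
    - [0,-0.005,0.27,0,0,0,0]
    - [0,-0.005,0.27,0,0,0,0]

```text
time: 5.93
tool_pos: [0.5704, 0.0695, 0.1863]
ee_rot: [-3.141, 0.002, 0.266]
wrist_force: [-0.6, 0.4, -0.9]
width: 0.0118
finger_force: 30.0
```

Emit:
servo_tool:
  plan:
    - [0,0,0.01,0,0,0,0]
    - [0,0,0.02,0,0,0,0]
    - [0,0,0.03,0,0,0,0]

```text
time: 6.18
tool_pos: [0.5713, 0.0695, 0.1849]
ee_rot: [3.141, -0.001, 0.266]
wrist_force: [-0.2, 1.1, -1.6]
width: 0.0119
finger_force: 30.0
```

Emit:
servo_tool:
  plan:
    - [0,0,0.01,0,0,0,0]
    - [0,0,0.02,0,0,0,0]
    - [0,0,0.03,0,0,0,0]
    - [0,0,0.03,0,0,0,0]

```text
time: 6.52
tool_pos: [0.5712, 0.0693, 0.1817]
ee_rot: [3.141, -0.001, 0.266]
wrist_force: [0.6, -0.3, -0.5]
width: 0.0119
finger_force: 30.0
```

Emit:
servo_tool:
  plan:
    - [0,0,0.01,0,0,0,0]
    - [0,0,0.02,0,0,0,0]
    - [0,0,0.02,0,0,0,0]

```text
time: 6.77
tool_pos: [0.5713, 0.0693, 0.1815]
ee_rot: [3.141, -0.002, 0.266]
wrist_force: [-2.1, -0.3, 6.3]
width: 0.0116
finger_force: 30.0
```

Emit:
servo_tool:
  plan:
    - [0,0,-0.08,0,0,0,0]
    - [0,0,-0.15,0,0,0,0]
    - [0,-0.17,-0.15,0,0,0,0]
    - [0,-0.352,-0.15,0,0,0,0]
    - [0,-0.352,-0.15,0,0,0,0]
    - [0,-0.352,-0.15,0,0,0,0]
    - [0,-0.352,-0.15,0,0,0,0]

```text
time: 7.35
tool_pos: [0.5619, 0.1032, 0.1945]
ee_rot: [3.141, 0.0, 0.266]
wrist_force: [-0.2, 0.4, -0.9]
width: 0.0121
finger_force: 30.0
```

```bash
python3 go.py .5611 .1035 .181
```

```text
t 7.35 p [0.5619 0.1032 0.1945] rot [3.1409 0.     0.266 ] f [-0.2  0.4 -0.9] shift [-0.007 -0.005  0.135] turn [0.    0.    0.001]
```

Emit:
servo_tool:
  plan:
    - [-0.007,0,0.06,0,0,0,0]
    - [-0.007,0,0.11,0,0,0,0]
    - [-0.007,0,0.12,0,0,0,0]
    - [-0.007,0,0.13,0,0,0,0]

```text
time: 7.68
tool_pos: [0.5607, 0.1028, 0.1804]
ee_rot: [-3.141, 0.002, 0.265]
wrist_force: [-0.8, 0.2, -0.6]
width: 0.0119
finger_force: 30.0
```

Emit:
servo_tool:
  plan:
    - [0,0,0.01,0,0,0,0]
    - [0,0,0.02,0,0,0,0]
    - [0,0,0.02,0,0,0,0]

```text
time: 7.93
tool_pos: [0.561, 0.1029, 0.18]
ee_rot: [3.141, 0.0, 0.266]
wrist_force: [-1.8, -1.8, 1.4]
width: 0.012
finger_force: 30.0
```

Emit:
servo_tool:
  plan:
    - [0,0,0.01,0,0,0,0]
    - [0,0,0.02,0,0,0,0]
    - [0,0,0.02,0,0,0,0]

```text
time: 8.18
tool_pos: [0.5611, 0.103, 0.1799]
ee_rot: [3.141, -0.002, 0.266]
wrist_force: [-3.4, -0.6, 7.2]
width: 0.0119
finger_force: 30.0
```

Slot 2 refuses too: centred contact at z 0.180, about 5 mm below the tooth tops. Next is slot 3.

Emit:
servo_tool:
  plan:
    - [0,0,-0.08,0,0,0,0]
    - [0,0,-0.17,0,0,0,0]
    - [0,-0.17,-0.17,0,0,0,0]
    - [0,-0.352,-0.17,0,0,0,0]
    - [0,-0.352,-0.17,0,0,0,0]
    - [0,-0.352,-0.17,0,0,0,0]
    - [0,-0.352,-0.17,0,0,0,0]

```text
time: 8.77
tool_pos: [0.5521, 0.137, 0.1945]
ee_rot: [3.141, -0.0, 0.266]
wrist_force: [-0.1, -0.2, -0.7]
width: 0.012
finger_force: 30.0
```

```bash
python3 go.py .5519 .1373 .181
```

```text
t 8.77 p [0.5521 0.137  0.1945] rot [ 3.141e+00 -3.000e-04  2.660e-01] f [-0.1 -0.2 -0.7] shift [-0.001 -0.003  0.135] turn [ 0.    -0.     0.001]
```

Emit:
servo_tool:
  plan:
    - [0,0,0.06,0,0,0,0]
    - [0,0,0.11,0,0,0,0]
    - [0,0,0.13,0,0,0,0]
    - [0,0,0.14,0,0,0,0]
    - [0,0,0.14,0,0,0,0]

```text
time: 9.18
tool_pos: [0.5516, 0.1369, 0.1797]
ee_rot: [-3.142, 0.001, 0.265]
wrist_force: [0.1, -0.4, -0.3]
width: 0.012
finger_force: 30.0
```

Emit:
servo_tool:
  plan:
    - [0,0,0.01,0,0,0,0]
    - [0,0,0.02,0,0,0,0]
    - [0,0,0.02,0,0,0,0]

```text
time: 9.43
tool_pos: [0.5519, 0.1372, 0.1785]
ee_rot: [3.141, -0.0, 0.266]
wrist_force: [0.5, -0.4, -0.5]
width: 0.0115
finger_force: 30.0
```

Emit:
servo_tool:
  plan:
    - [0,0,0.01,0,0,0,0]
    - [0,0,0.02,0,0,0,0]
    - [0,0,0.02,0,0,0,0]

```text
time: 9.68
tool_pos: [0.5521, 0.1371, 0.1772]
ee_rot: [3.141, -0.001, 0.266]
wrist_force: [0.8, -1.0, 2.7]
width: 0.012
finger_force: 30.0
```

Emit:
servo_tool:
  plan:
    - [0,0,0.01,0,0,0,0]
    - [0,0,0.015,0,0,0,0]
    - [0,0,0.015,0,0,0,0]

```text
time: 9.93
tool_pos: [0.5522, 0.1371, 0.1771]
ee_rot: [3.141, -0.002, 0.266]
wrist_force: [-2.2, -0.8, 6.5]
width: 0.0114
finger_force: 30.0
```

Contact depths 3.2, 4.8 and 7.6 mm fit the rounded-edge model with slot widths of about 6.3, 8.8 and 11.3 mm. That means slot 3 is too narrow. I'll check this by offsetting 1 mm either way, gently.

Emit:
servo_tool:
  plan:
    - [0,0,-0.05,0,0,0,0]
    - [0,-0.01,-0.05,0,0,0,0]
    - [0,-0.01,-0.03,0,0,0,0]
    - [0,-0.01,-0.015,0,0,0,0]
    - [0,-0.01,-0.005,0,0,0,0]
    - [0,-0.01,-0.005,0,0,0,0]

```text
time: 10.43
tool_pos: [0.5523, 0.1374, 0.177]
ee_rot: [3.139, -0.002, 0.265]
wrist_force: [0.3, -3.5, 5.9]
width: 0.0121
finger_force: 30.0
```

Emit:
servo_tool:
  plan:
    - [0,0,-0.05,0,0,0,0]
    - [0,0.02,-0.05,0,0,0,0]
    - [0,0.02,-0.03,0,0,0,0]
    - [0,0.02,-0.01,0,0,0,0]
    - [0,0.02,0,0,0,0,0]
    - [0,0.02,0,0,0,0,0]

```text
time: 10.93
tool_pos: [0.552, 0.1367, 0.177]
ee_rot: [-3.141, -0.001, 0.266]
wrist_force: [-2.7, 0.1, 7.0]
width: 0.0117
finger_force: 30.0
```

Slot 3 stops at the same depth with either offset and pushes back, so it refuses. On to slot 4.

Emit:
servo_tool:
  plan:
    - [0,0,-0.08,0,0,0,0]
    - [0,0,-0.2,0,0,0,0]
    - [0,-0.17,-0.2,0,0,0,0]
    - [0,-0.357,-0.2,0,0,0,0]
    - [0,-0.357,-0.2,0,0,0,0]
    - [0,-0.357,-0.2,0,0,0,0]
    - [0,-0.357,-0.2,0,0,0,0]

```text
time: 11.52
tool_pos: [0.5428, 0.1704, 0.1954]
ee_rot: [3.141, 0.0, 0.266]
wrist_force: [-0.7, 1.2, -0.4]
width: 0.0114
finger_force: 30.0
```

```bash
python3 go.py .5429 .1706 .179
```

```text
t 11.52 p [0.5428 0.1704 0.1954] rot [3.141e+00 3.000e-04 2.659e-01] f [-0.7  1.2 -0.4] shift [ 0.001 -0.001  0.164] turn [0.    0.    0.001]
```

Emit:
servo_tool:
  plan:
    - [0,0,0.08,0,0,0,0]
    - [0,0,0.14,0,0,0,0]
    - [0,0,0.16,0,0,0,0]
    - [0,0,0.17,0,0,0,0]
    - [0,0,0.17,0,0,0,0]

```text
time: 11.93
tool_pos: [0.5424, 0.1704, 0.1776]
ee_rot: [3.142, 0.002, 0.265]
wrist_force: [-0.3, -1.1, -1.4]
width: 0.0118
finger_force: 30.0
```

Emit:
servo_tool:
  plan:
    - [0,0,0.01,0,0,0,0]
    - [0,0,0.02,0,0,0,0]
    - [0,0,0.03,0,0,0,0]
    - [0,0,0.03,0,0,0,0]

```text
time: 12.27
tool_pos: [0.5427, 0.1707, 0.1754]
ee_rot: [3.141, 0.0, 0.266]
wrist_force: [-1.0, -0.2, -1.8]
width: 0.0117
finger_force: 30.0
```

Emit:
servo_tool:
  plan:
    - [0,0,0.01,0,0,0,0]
    - [0,0,0.02,0,0,0,0]
    - [0,0,0.03,0,0,0,0]
    - [0,0,0.03,0,0,0,0]

```text
time: 12.6
tool_pos: [0.5426, 0.1707, 0.1722]
ee_rot: [3.142, 0.0, 0.266]
wrist_force: [-0.4, -0.5, -1.3]
width: 0.0119
finger_force: 30.0
```

The foot is now 12.5 mm deep with no force, so slot 4 takes it. Continuing down.

Emit:
servo_tool:
  plan:
    - [0,0,0.03,0,0,0,0]
    - [0,0,0.06,0,0,0,0]
    - [0,0,0.09,0,0,0,0]
    - [0,0,0.12,0,0,0,0]
    - [0,0,0.14,0,0,0,0]
    - [0,0,0.14,0,0,0,0]

```text
time: 13.1
tool_pos: [0.5423, 0.1707, 0.1576]
ee_rot: [3.142, 0.001, 0.266]
wrist_force: [-0.6, 0.1, -1.2]
width: 0.0119
finger_force: 30.0
```

Emit:
servo_tool:
  plan:
    - [0,0,0.03,0,0,0,0]
    - [0,0,0.06,0,0,0,0]
    - [0,0,0.09,0,0,0,0]
    - [0,0,0.12,0,0,0,0]
    - [0,0,0.15,0,0,0,0]
    - [0,0,0.15,0,0,0,0]

```text
time: 13.6
tool_pos: [0.5422, 0.1706, 0.1424]
ee_rot: [3.142, 0.002, 0.266]
wrist_force: [-0.4, 0.3, -1.7]
width: 0.0118
finger_force: 30.0
```

Emit:
servo_tool:
  plan:
    - [0,0,0.01,0,0,0,0]
    - [0,0,0.02,0,0,0,0]
    - [0,0,0.03,0,0,0,0]
    - [0,0,0.03,0,0,0,0]

```text
time: 13.93
tool_pos: [0.5427, 0.1707, 0.1403]
ee_rot: [3.141, 0.0, 0.266]
wrist_force: [-0.2, -0.7, -0.5]
width: 0.0118
finger_force: 30.0
```

Emit:
servo_tool:
  plan:
    - [0,0,0.01,0,0,0,0]
    - [0,0,0.02,0,0,0,0]
    - [0,0,0.02,0,0,0,0]

```text
time: 14.18
tool_pos: [0.543, 0.1708, 0.1396]
ee_rot: [3.141, -0.001, 0.266]
wrist_force: [-1.1, -0.1, 4.2]
width: 0.0118
finger_force: 30.0
```

Emit:
servo_tool:
  plan:
    - [0,0,0.01,0,0,0,0]
    - [0,0,0.01,0,0,0,0]
    - [0,0,0.01,0,0,0,0]

```text
time: 14.43
tool_pos: [0.543, 0.1708, 0.1396]
ee_rot: [3.141, -0.002, 0.266]
wrist_force: [-3.9, -0.3, 8.1]
width: 0.0117
finger_force: 30.0
```

It's on the floor: contact at z 0.1396, the same height as in the rack. It's also centred along the slot, so I'm releasing.

Emit:
servo_tool:
  plan:
    - [0,0,-0.01,0,0,0,14]
    - [0,0,-0.01,0,0,0,18]
    - [0,0,-0.01,0,0,0,30]
    - [0,0,-0.01,0,0,0,50]
    - [0,0,-0.01,0,0,0,50]
    - [0,0,-0.01,0,0,0,50]
    - [0,0,-0.01,0,0,0,50]
    - [0,0,-0.01,0,0,0,50]

```text
time: 15.1
tool_pos: [0.5427, 0.1707, 0.1383]
ee_rot: [3.142, 0.0, 0.266]
wrist_force: [-1.0, -0.8, -0.8]
width: 0.0497
finger_force: 0.0
```

Emit:
servo_tool:
  plan:
    - [0,0,-0.15,0,0,0,50]
    - [0,0,-0.4,0,0,0,50]
    - [0,0,-0.7,0,0,0,50]
    - [0,0,-1,0,0,0,50]
    - [0,0,-1,0,0,0,50]
    - [0,0,-1,0,0,0,50]

```text
time: 15.6
tool_pos: [0.5438, 0.171, 0.2412]
ee_rot: [3.141, -0.006, 0.266]
wrist_force: [-0.1, -0.6, 0.3]
width: 0.0501
finger_force: 0.0
```

Emit:
servo_tool:
  plan:
    - [-0.4,0.9,-0.3,0,0,0,50]
    - [-0.9,0.9,-0.3,0,0,0,50]
    - [-0.9,0.9,-0.3,0,0,0,50]
    - [-0.9,0.9,-0.3,0,0,0,50]
    - [-0.9,0.9,-0.3,0,0,0,50]

```text
time: 16.02
tool_pos: [0.4783, 0.0587, 0.2682]
ee_rot: [3.141, 0.0, 0.263]
wrist_force: [0.8, 0.6, 0.5]
width: 0.0499
finger_force: 0.0
```

```bash
python3 - <<'E'
from h import *
a=snap('side','s4');b=snap('top','t4')
A=cv2.resize(a[90:350,90:330],(400,433));B=cv2.resize(b[60:320,90:350],(400,400));B=np.vstack([B,np.zeros((33,400,3),np.uint8)])
cv2.imwrite('pics/c4.png',np.hstack([A,B])[:,:,::-1]); print(robot.get_obs()['time'])
E
```

```text
16.1167
```

View pics/c4.png

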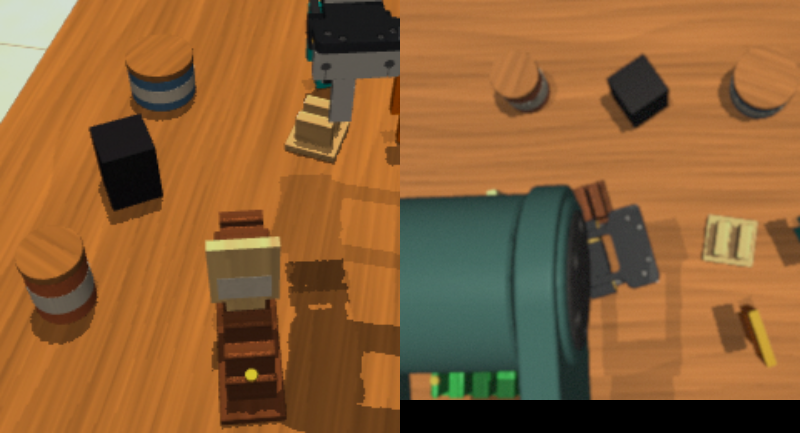

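The plaque stands by itself in slot 4 (crop 245,275), with slots 5 and 6 in front of it and the screw at (251,375). The candles and gift box haven't moved and the gripper is clear.

```bash
python3 -c "
from bench import robot
print(robot.close_job())"
```

```text
the job is handed in; nothing more can be done
None
```

The plaque is standing by itself on the floor of the fourth slot from the narrow end, centred, after slots 1–3 refused it under gentle pressure; the candles and gift box were not touched, and the job is handed in.

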